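# Turn a half-drilled bracket and hold it in the corner of its drill jig

## Robot

A 6-joint arm with a two-finger parallel gripper is mounted at the origin on a cart in front of the work surface, level with it; the furniture and walls round the work are solid. World frame = base frame: x ahead of the robot, y to its left, z up, the work surface at z = 0. Lengths are in mm, angles in rad, forces in N, time in s.
With the tool pointing down it reaches from about 300 to 850 mm from the base axis. Payload 4.2 kg.
Tool frame: the origin (TCP) lies on the centre line of the jaws, within the pads' length; the fingertips stand 22 mm ahead of it and the grasp point (between the pads) lies 3 mm ahead of it (bot.finger_overhang is the z of the fingertips in the tool frame, in mm); z points along the fingers, y is the direction in which the jaws open and shut (so a half turn about z gives the same grasp; the last joint's range is limited). The gripper opens to 91 mm and grips with 3 to 60 N. Pads are 32 mm wide; open, the fingers measure 118 mm over their backs; the gripper's body (76 mm by 178 mm) begins 60 mm behind the grasp point.
Start: joints at [-0.02, 0.32, 1.565, -0, 1.257, -0.02], TCP at [575.014, 0, 235.976] pointing down, gripper open.
Joint ranges: [-3.11, 3.11], [-0.84, 2.01], [0.21, 2.61], [-1.34, 4.49], [0.05, 2.63], [-2.56, 2.56]. Speed limits (rad/s): [2.57, 2.57, 3.14, 3.14, 3.14, 3.14].

## Interface

Orientations are given as [roll, pitch, yaw] about the fixed x, y, z axes, in that order (R = Rz(yaw) Ry(pitch) Rx(roll)).
In Python, from cell import get_state, optics, bot gives the robot as it stands.
- The arm moves only by the tool send_rows, never from a script. Its arguments are lists of equal length, an entry for each row: "slide": the shift along the tool's x, y, z in mm, a list of three; "delta_rot": the turn, a rotation vector about the tool's x, y, z in degrees, a list of three; "fingers": the finger opening in mm, from 0 to 91.2. A call has exactly 10 rows; each row is the pose to reach, as a shift and turn from the pose commanded when the call began, along the tool's axes at that moment; what a row does not reach only later rows make up. A row lasts 1/8 s, in which the tool goes at most 62.5 mm and 10.7 degrees, less where a joint would pass 70% of its speed; a pose out of reach is approached as far as the arm can. A call with a gripper value outside its range is refused whole. The fingers move at their own pace and stop on an object; "newtons" is the grip in N (left out, the last holds). Time passes only in rows, so rows that repeat a pose let the fingers close, or fill a call up. It gives the time, the measured TCP pose, the force and the opening at its end, in the units of the state.
- get_state(): the state, without advancing time (a new reading comes with each control period).
- optics.grab_frame(name): name is "scene" or "side" or "wrist"; returns a dict with "color" (480x640x3 uint8, red, green, blue), "range_z" (480x640 float32, mm along the optical axis (not along the pixel's ray), 0 where there is no reading), "intrinsics" (3x3 intrinsics, pixels), "R" (3x3) and "t" (3): a world point X has camera coordinates R X + t; the wrist camera has in their place "T_tool_cam" (4x4, takes a point from camera to tool coordinates, whose origin is the TCP and whose axes are the flange's). Camera axes: x right, y down, z forward; pixel columns grow to the right and rows downward; lengths in mm; the calibration is good to about 2 mm. The wrist camera is an equidistant fisheye: a pixel r from the principal point sees the ray r / f radians off the axis. A picture is of the moment at which its call begins: read the wrist's pose just before it.
- bot.hand_in(): hands the job in, once; it reports no verdict.
The state is a dict: "t": time; "q": joint angles; "qvel": joint speeds; "joint_efforts": joint torques, N m; "ee_pos": TCP position; "tool_rot": TCP orientation; "force": force on the tool from outside, world axes, zero at the start; "ft_torque": the same for the moment, N m; "finger_gap": finger opening in mm.
Only numpy, scipy, OpenCV 4.12 (cv2) and the standard library are available. Lean on these libraries where they do the work, as an engineer would, in place of code of your own. Each camera call takes 0.05 s, during which the arm holds its last target. There are 200 camera calls.

## Task

The hinge bracket standing loose on the corner drill jig has had its first end drilled. Turn it so that its slotted edge faces the long rail, set it flat on the jig plate and slide it home: the slot goes over the brass key until the slotted edge is flush on the long rail and, at the same time, the side next to it is flush on the short rail. Finish while still holding it, pressed firmly against both rails, so that it can be clamped, and leave the caliper and the hex key lying where they are.

Things in the scene. Friction and masses are not known exactly. Their poses are not given: they have to be found in the camera images.
- jig: Corner drill jig, fixed: dark steel plate 210 (x) x 190 (y) x 14 mm, place and yaw vary. Origin: centre of its underside; level, z up, plate top 14 mm above it. +x points to the long rail, +y to the short rail: two bright steel rails, 14 mm high on the plate, forming the corner at +x +y with a 15 mm gap between them. Its faces and the bracket's foot are oiled (friction about 0.3).
- long_rail: Long rail of the jig, fixed: 24 x 176 x 14 mm, along jig y. Origin: centre of its underside, at jig (87, 0, 14) mm; its working face looks to jig -x and lies at jig x = +75 mm.
- short_rail: Short rail of the jig, fixed: 112 x 24 x 14 mm, along jig x from -52 to +60 mm. Origin: centre of its underside, at jig (4, 77, 14) mm; its working face looks to jig -y and lies at jig y = +65 mm.
- key: Brass foolproofing key, fixed on the long rail: 10 mm wide along jig y, 13 mm high, stands 6 mm out of the rail's working face. Origin: at the plate's top on the working face, at jig (75, 21, 14) mm. An edge without the slot cannot reach the rail past it.
- seat (a point): Point on the jig plate's top, at jig (35, 33, 14) mm, axes as the jig's: where the bracket's origin lies when the bracket is fully home, its axes then parallel to the jig's.
- bracket: Workpiece: loose aluminium hinge bracket, 0.28 to 0.52 kg, standing on the plate clear of the rails, turned 60 to 120 degrees anticlockwise (from above) from how it seats. Foot 80 (x) x 64 (y) x 16 mm, upright web across its middle. (Two finished ones wait behind the jig.) Origin: centre of the foot's underside, z up. Its slotted +x edge goes to the long rail, its +y side to the short rail.
- slot (a point): Middle of the mouth of the slot in the bracket's +x edge, at bracket (40, -12, 8) mm. The slot is 16 mm wide, 10 mm deep and open through the foot's full thickness; with the bracket home the key stands in its middle, 3 mm free on each side.
- web (a point): Middle of the bracket's web, at bracket (0, 0, 42) mm: the place to grip. The web is 16 mm thick (bracket x, along which the fingers close), 64 mm long (y), its top 62 mm above the bracket's origin, with a 10 mm cross hole near each upper corner. Fingertips 19 mm below this point clear the foot by 7 mm. Web friction about 0.6.
- caliper: Vernier caliper, 76 x 202 x 13 mm, lying on the worktop to the right of the jig, near the front edge; leave it. Origin: centre of its underside.
- hex_key: Black L-shaped hex key, 33 x 93 x 7 mm, lying farther right near the front edge; leave it. Origin: centre of its underside.

How it is judged (in metres and radians):
At the end, for the whole second after the job is handed in: Slot over the key, bracket within 2 mm of the seat point in jig x and y, flat on the plate (2 mm, 0.03 rad), square within 0.025 rad, at rest; it presses on each rail with over 3 N and the fingers hold it with over 3 N (contact force between bracket and long_rail above 3 N and contact force between bracket and short_rail above 3 N and contact force between the fingers and bracket above 3 N and angle between the x axis of bracket and the x axis of jig, either way round below 0.025 rad and x of bracket in the frame of seat between -0.002 and 0.002 m and y of bracket in the frame of seat between -0.002 and 0.002 m and z of bracket in the frame of seat between -0.0015 and 0.002 m and x of slot in the frame of jig above 0.07 m and angle between bracket's own z axis and vertical below 0.03 rad and linear speed of bracket below 0.01 m/s); the arm keeps its last pose, push and grip.
It fails at once if the caliper or the hex key is moved by more than 20 mm (distance of any of caliper, hex_key from where it was at the start of the episode above 0.02 m).
It also fails if it takes over 64 s, if anything falls off the work surface, if the arm or the gripper's body presses on something with over 40 N, if the wrist force passes 120 N, or if a joint passes its speed limit or range.

## Working session

There is one attempt and no reset: what is moved stays moved. The work goes in short steps, Python scripts to look and compute and a tool call to move; the robot and the scene stay as the last step left them, time stands still between calls to the robot, and variables do not carry over. Pictures are saved under pics/ and viewed, about 8 in all and at most 12, crops included, and the job is handed in when it is done.

Besides the shell and the picture viewer there is one more tool, called after "Emit:" as name(argument=value, ...) on one line, values as JSON. send_rows: Moves the arm, as the interface text tells. Its arguments: {"type":"object","properties":{"slide":{"type":"array","items":{"type":"array","items":{"type":"number"}}},"delta_rot":{"type":"array","items":{"type":"array","items":{"type":"number"}}},"fingers":{"type":"array","items":{"type":"number"}},"newtons":{"type":"number"}},"required":["slide","delta_rot","fingers"]}

```bash
mkdir -p pics; cat > h.py <<'E'
import numpy as np, cv2
from scipy.spatial.transform import Rotation as Ro
from cell import get_state, optics, bot
def cloud(f):
    K=f["intrinsics"];z=f["range_z"].astype(float);v,u=np.indices(z.shape)
    P=np.stack([(u-K[0,2])*z/K[0,0],(v-K[1,2])*z/K[1,1],z],-1)
    return (P-f["t"])@f["R"]   # R^T(P-t)
def save(n,im): cv2.imwrite("pics/"+n,im[...,::-1])
E
python3 - <<'E'
from h import *
s=get_state();print({k:np.round(v,3) for k,v in s.items()})
for n in("scene","side"):
    f=optics.grab_frame(n);save(n+"0.png",f["color"]);np.savez(n+"0.npz",**f)
    print(n,np.round(-f["R"].T@f["t"]),f["intrinsics"][0,0],(f["range_z"]>0).mean())
E
```

```text
{'t': np.float64(0.0), 'q': array([-0.02 ,  0.32 ,  1.566, -0.   ,  1.257, -0.02 ]), 'qvel': array([ 0.001, -0.001,  0.002, -0.   ,  0.   ,  0.002]), 'joint_efforts': array([-1.0000e-03, -4.1247e+01, -2.3197e+01,  7.3000e-02,  4.6000e-02,
       -0.0000e+00]), 'ee_pos': array([574.541,   0.   , 235.129]), 'tool_rot': array([-3.14 , -0.   ,  1.571]), 'force': array([-0.684, -0.398, -0.344]), 'ft_torque': array([-0.026, -0.011, -0.002]), 'finger_gap': np.float64(91.509)}
scene [  -43. -1210.   983.] 619.1882884753261 0.9830501302083333
side [  578. -1060.   771.] 555.5447274992677 0.97984375
```

View pics/scene0.png

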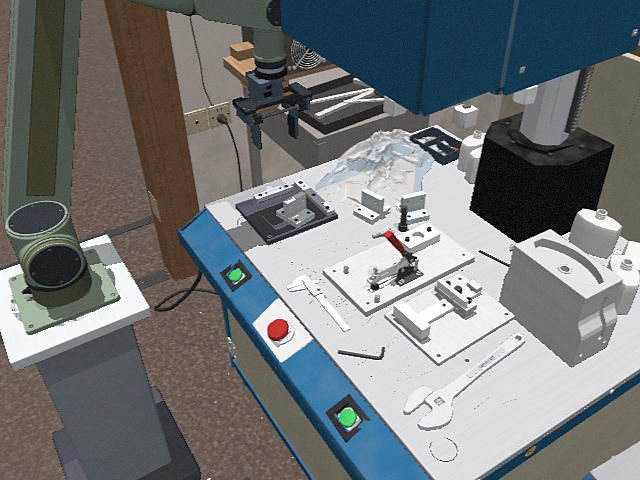

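View pics/side0.png

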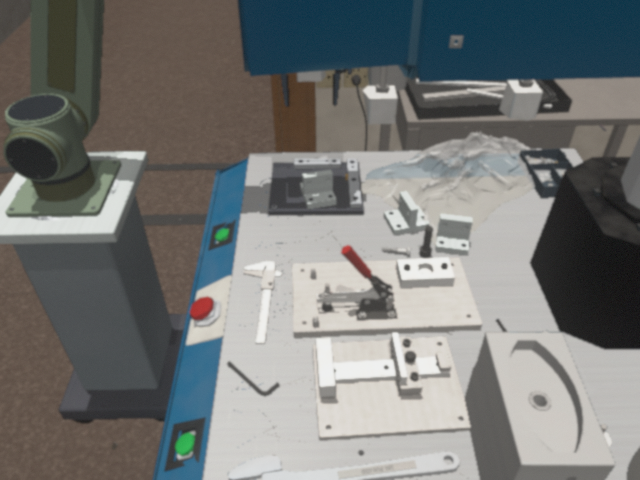

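The jig is at about (287,210) in the scene view and (316,187) in the side view. The bracket stands near its middle, and the two finished brackets, caliper and hex key are clear of it. A blue machine head overhangs the back, so I'll check its height.

```bash
python3 - <<'E'
from h import *
for n in("scene","side"):
    f=dict(np.load(n+"0.npz"));P=cloud(f);c=f["color"].astype(int)
    for uv in ([(287,222),(297,210),(260,190),(320,190),(240,205),(335,215),(300,275),(370,352)] if n=="scene" else [(290,200),(318,185),(318,160),(356,185),(270,210),(362,210),(262,270)]):
        print(n,uv,np.round(P[uv[1],uv[0]]))
    # jig top height band
    m=(P[...,2]>8)&(P[...,2]<20)&(c.sum(-1)<300)&(abs(P[...,0]-500)<400)&(P[...,1]>0)
    k,l,st,_=cv2.connectedComponentsWithStats(m.astype(np.uint8));i=1+st[1:,4].argmax();q=P[l==i][:,:2].astype(np.float32)
    print("jig dark",len(q),cv2.minAreaRect(q))
    m=(P[...,2]>22)&(P[...,2]<34)&(np.hypot(P[...,0]-np.median(q[:,0]),P[...,1]-np.median(q[:,1]))<160)
    k,l,st,_=cv2.connectedComponentsWithStats(m.astype(np.uint8))
    for i in range(1,k):
        if st[i,4]>40:
            qq=P[l==i];print(st[i],cv2.minAreaRect(qq[:,:2].astype(np.float32)),np.median(qq[:,2]))
    b=(c[...,2]>c[...,0]+40)&(P[...,2]>150)&(P[...,0]>200)&(P[...,0]<1400)
    if b.any():print("blue",np.percentile(P[b],[1,10,50,99],axis=0).round())
E
```

```text
scene (287, 222) [552. -80.  22.]
scene (297, 210) [590. -67.  37.]
scene (260, 190) [574. 115.   2.]
scene (320, 190) [710.  13.  10.]
scene (240, 205) [487.  62.  17.]
scene (335, 215) [ 677. -114.   15.]
scene (300, 275) [ 487. -253.    1.]
scene (370, 352) [ 486. -537.    2.]
jig dark 364 ((567.4536743164062, 36.92628479003906), (77.3943099975586, 185.37161254882812), 88.3941650390625)
[294 180  22  23 190] ((664.3981323242188, 9.586151123046875), (23.98073387145996, 117.33489990234375), 0.45418286323547363) 28.964021079241377
[253 183  40  19 273] ((584.5828247070312, 56.38301467895508), (32.935028076171875, 114.63311004638672), 89.18478393554688) 28.716144426724576
[276 207  37  20 311] ((579.3754272460938, -65.45709228515625), (69.13036346435547, 88.28711700439453), 20.42314910888672) 30.21509264791208
blue [[ 514. -604.  554.]
 [ 516. -602.  568.]
 [ 568. -591.  623.]
 [ 966. -200.  710.]]
side (290, 200) [524. -75.  12.]
side (318, 185) [587. -71.  49.]
side (318, 160) [589.  63.  26.]
side (356, 185) [674. -39.  24.]
side (270, 210) [ 482. -114.   15.]
side (362, 210) [ 683. -111.    9.]
side (262, 270) [ 474. -287.    4.]
jig dark 514 ((546.6631469726562, 36.07107925415039), (75.15327453613281, 131.29518127441406), 88.27213287353516)
[295 159  47   8 313] ((588.4605102539062, 53.68506622314453), (30.390981674194336, 110.8426513671875), 88.0489273071289) 26.010035927983473
[346 159  10  26 168] ((664.7556762695312, 15.00222396850586), (108.34712219238281, 20.6058406829834), 84.67951965332031) 26.583365626013645
[302 189  33  17 329] ((588.8662109375, -76.12553405761719), (64.08645629882812, 60.684242248535156), 12.666043281555176) 28.654362660435552
blue [[ 525. -606.  553.]
 [ 555. -605.  561.]
 [ 699. -603.  588.]
 [ 855. -589.  618.]]
```

```bash
python3 - <<'E'
from h import *
f=dict(np.load("scene0.npz"));a=cv2.resize(f["color"][170:250,225:345],None,fx=5,fy=5,interpolation=2)
save("crop0.png",a)
E
```

```text
(no output)
```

View pics/crop0.png

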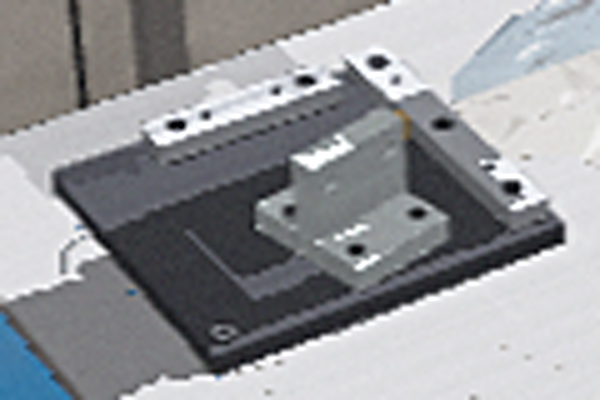

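```bash
python3 - <<'E'
from h import *
s=get_state();f=optics.grab_frame("wrist");np.savez("wrist0.npz",s_pos=s["ee_pos"],s_rot=s["tool_rot"],**f);save("wrist0.png",f["color"])
print(f["intrinsics"],f["T_tool_cam"].round(3))
E
```

```text
[[371.64829954   0.         317.45783666]
 [  0.         371.64829954 238.11817037]
 [  0.           0.           1.        ]] [[-1.00000e-03 -9.57000e-01 -2.89000e-01  8.30680e+01]
 [ 1.00000e+00 -1.00000e-03 -1.00000e-03 -9.82000e-01]
 [ 1.00000e-03 -2.89000e-01  9.57000e-01 -1.47898e+02]
 [ 0.00000e+00  0.00000e+00  0.00000e+00  1.00000e+00]]
```

View pics/wrist0.png

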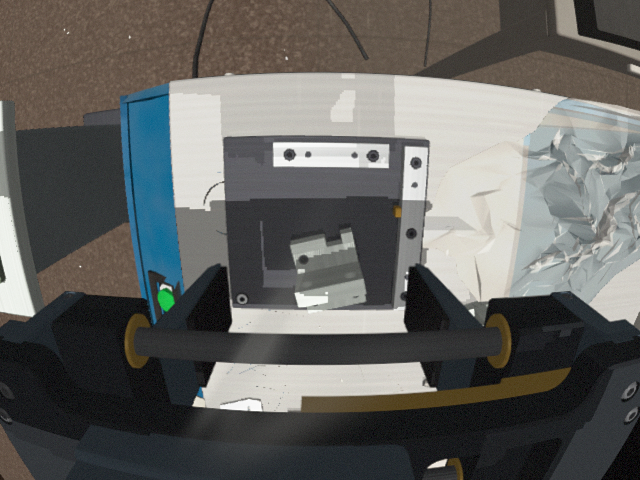

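The wrist view shows everything. The short rail spans (274,143)-(389,167), the long rail is at x≈403-428, and the brass key is at (398,211). The bracket's slotted edge runs (291,240)-(352,229) with the slot near (334,236), so its yaw is about 100°.

```bash
cat >> h.py <<'E'
def wrays(f,pos,rot,uv):
    K=f["intrinsics"];d=(np.asarray(uv,float)-[K[0,2],K[1,2]])/K[0,0];th=np.linalg.norm(d,axis=-1,keepdims=True)
    r=np.concatenate([d*np.sinc(th/np.pi)/np.where(th<1e-9,1,th)*th/1 if False else d*np.sin(th)/np.maximum(th,1e-9),np.cos(th)],-1)
    T=f["T_tool_cam"];R=Ro.from_euler("xyz",rot).as_matrix()
    return R@T[:3,3]+pos, r, r@(R@T[:3,:3]).T
def onplane(f,pos,rot,uv,z):
    o,r,w=wrays(f,pos,rot,uv);return o+w*((z-o[2])/w[...,2:])
def wcloud(f,pos,rot):
    v,u=np.indices(f["range_z"].shape);o,r,w=wrays(f,pos,rot,np.stack([u,v],-1))
    return o+w*(f["range_z"]/r[...,2])[...,None]
E
sed -i 's|d\*np.sinc.*if False else ||' h.py
python3 - <<'E'
from h import *
f=dict(np.load("wrist0.npz"));p,r=f["s_pos"],f["s_rot"]
P=wcloud(f,p,r);c=f["color"].astype(int);Z=P[...,2]
for uv in [(200,200),(250,190),(330,155),(415,240),(320,285),(345,255)]: print(uv,P[uv[1],uv[0]].round(1))
v,u=np.indices(Z.shape)
roi=(u>215)&(u<440)&(v>130)&(v<312)&~((v>260)&((u<235)|(u>405)))
for lo,hi,zp in((22,36,0),(70,84,0)):
    m=(Z>lo)&(Z<hi)&roi
    k,l,st,_=cv2.connectedComponentsWithStats(m.astype(np.uint8))
    for i in range(1,k):
        if st[i,4]>60:
            q=P[l==i];print(lo,st[i],"rect",np.round(np.array(sum(([*a] if isinstance(a,tuple) else [a] for a in cv2.minAreaRect(q[:,:2].astype(np.float32))),[])),1),"z",np.median(q[:,2]).round(1),"mean",q.mean(0).round(1))
# hand-picked pixels on planes
print("rail picks",onplane(f,p,r,[(274,143),(389,145),(274,167),(389,168),(404,147),(403,240)],28).round(1).tolist())
print("key",onplane(f,p,r,[(394,206),(394,216)],27).round(1).tolist())
print("slot edge",onplane(f,p,r,[(291,240),(352,229),(366,304)],30).round(1).tolist())
E
```

```text
(200, 200) [445.1  10.2  -1.5]
(250, 190) [504.4  22.4  13. ]
(330, 155) [585.   58.2  26.9]
(415, 240) [673.  -26.5  27.3]
(320, 285) [575.4 -57.4  68.2]
(345, 255) [573.9  83.1 383.1]
22 [ 273  142  117   27 2879] rect [586.4  58.9  24.5 112.   88.9] z 27.1 mean [585.6  58.9  27.2]
22 [ 393  146   35  164 3332] rect [665.3 -18.5 175.2  30.6  89.6] z 27.0 mean [666.3  -3.3  27. ]
22 [ 289  230   70   47 2008] rect [579.2 -39.3  64.2  33.7  13. ] z 29.1 mean [578.9 -40.5  29.1]
22 [306 295  61  17 427] rect [592.7 -97.   64.6  10.2  13.1] z 29.1 mean [593.8 -96.6  29. ]
70 [ 295  277   72   31 1254] rect [584.6 -62.6  64.6  17.9  13.5] z 74.9 mean [584.7 -61.7  74.8]
rail picks [[531.8, 70.2, 28.0], [641.6, 68.8, 28.0], [531.4, 47.0, 28.0], [642.2, 46.5, 28.0], [656.5, 67.4, 28.0], [660.0, -26.3, 28.0]]
key [[648.9, 8.7, 27.0], [649.4, -1.5, 27.0]]
slot edge [[546.7, -25.6, 30.0], [607.2, -14.3, 30.0], [624.7, -97.1, 30.0]]
```

```bash
python3 - <<'E'
from h import *
f=dict(np.load("wrist0.npz"));save("crop1.png",cv2.resize(f["color"][130:315,215:440],None,fx=3.5,fy=3.2,interpolation=2))
E
```

```text
(no output)
```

View pics/crop1.png

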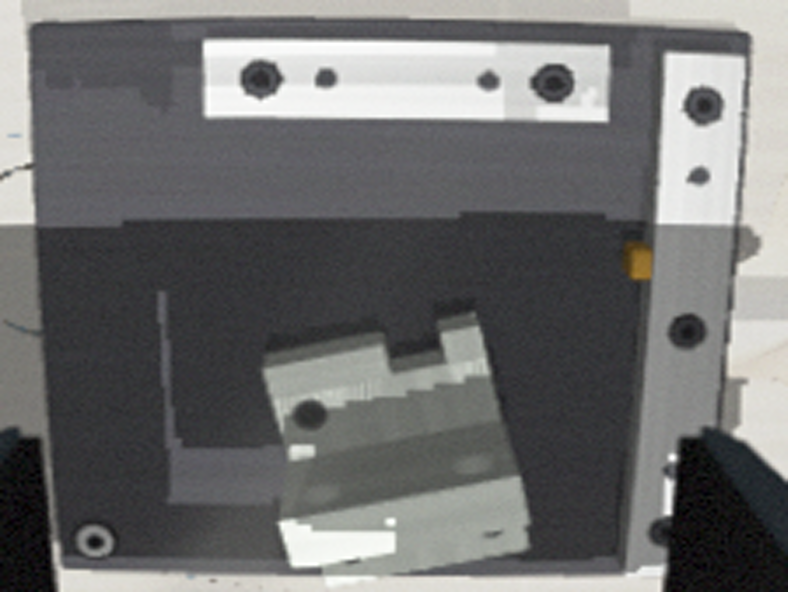

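Emit:
send_rows(slide=[[-10,2,10],[-20,4,20],[-30,6,30],[-40,8,40],[-50,10,50],[-63,10,60],[-63,10,70],[-63,10,80],[-63,10,80],[-63,10,80]], delta_rot=[[0,0,-10.4],[0,0,-20.8],[0,0,-31.2],[0,0,-41.6],[0,0,-52],[0,0,-62.4],[0,0,-72.8],[0,0,-83.2],[0,0,-93.6],[0,0,-103.4]], fingers=[91,91,91,91,91,91,91,91,91,91], newtons=50)

```text
t: 1.4
ee_pos: [584.7, -63.0, 155.4]
tool_rot: [3.141, -0.001, -2.902]
force: [0.5, -0.8, 0.6]
finger_gap: 91.0
```

```bash
python3 - <<'E'
from h import *
# jig yaw from wrist0: PCA of short rail, robust line on long rail far edge
f=dict(np.load("wrist0.npz"));P=wcloud(f,f["s_pos"],f["s_rot"]);Z=P[...,2];v,u=np.indices(Z.shape)
m=(Z>22)&(Z<36)&(u>268)&(u<395)&(v>138)&(v<172);q=P[m][:,:2]
for name,a,ax in(("short",q,0),):
    w=np.linalg.svd(a-a.mean(0),full_matrices=False)[2][0];print(name,np.degrees(np.arctan2(w[1],w[0])))
m=(Z>22)&(Z<36)&(u>385)&(u<440)&(v>140)&(v<262);q=P[m][:,:2]
pts=[]
for y0 in np.arange(-35,70,4):
    b=q[(q[:,1]>y0)&(q[:,1]<y0+4)]
    if len(b)>15: pts.append((y0+2,b[:,0].min(),b[:,0].max()))
pts=np.array(pts);print(pts.round(1).tolist());k=(pts[:,0]>15)|(pts[:,0]<-8)
for j in(1,2): c=np.polyfit(pts[k,0],pts[k,j],1);print("long yaw deg",np.degrees(-c[0]),"x at y=0",c[1])
print(get_state())
E
```

```text
short -0.9361291956830965
[[-33.0, 655.8, 679.1], [-29.0, 656.0, 679.8], [-25.0, 656.2, 679.6], [-21.0, 655.8, 680.4], [-17.0, 656.0, 680.2], [-13.0, 656.0, 680.2], [-9.0, 656.2, 680.6], [-5.0, 654.4, 680.0], [-1.0, 650.1, 679.8], [3.0, 650.5, 680.4], [7.0, 650.6, 680.7], [11.0, 656.3, 679.1], [15.0, 656.4, 679.9], [19.0, 656.4, 680.0], [23.0, 656.6, 679.5], [27.0, 656.7, 680.2], [31.0, 656.7, 679.9], [35.0, 655.8, 680.8], [39.0, 656.1, 680.7], [43.0, 656.2, 680.4], [47.0, 639.4, 680.4], [51.0, 639.2, 680.0], [55.0, 639.2, 679.7], [59.0, 638.9, 680.5], [63.0, 638.8, 680.7], [67.0, 638.7, 680.3]]
long yaw deg 9.626037949193163 x at y=0 654.4856728751987
long yaw deg -0.3083545976031592 x at y=0 680.0372112496626
{'t': 1.4, 'q': array([-1.26901894e-01,  4.00697821e-01,  1.65358986e+00, -2.25454327e-05,
        1.08840094e+00, -1.93719595e+00]), 'qvel': array([ 2.20613285e-04, -3.30095058e-03, -3.14792432e-03, -6.61034544e-04,
        6.12659413e-04, -1.35038038e+00]), 'joint_efforts': array([-1.01029497e-02, -4.34600294e+01, -2.11892384e+01, -5.36646426e-02,
        6.81306864e-02,  1.11102864e+00]), 'ee_pos': array([584.70841154, -63.01459009, 155.39751598]), 'tool_rot': array([ 3.14121865e+00, -1.03036723e-03, -2.90208426e+00]), 'force': array([ 0.50044909, -0.8278301 ,  0.58855289]), 'ft_torque': array([ 0.09801039, -0.0606054 ,  0.00709459]), 'finger_gap': 90.9970629456172}
```

Emit:
send_rows(slide=[[0,0,30],[0,0,60],[0,0,85],[0,0,96],[0,0,96],[0,0,96],[0,0,96],[0,0,96],[0,0,96],[0,0,96]], delta_rot=[[0,0,0],[0,0,0],[0,0,0],[0,0,0],[0,0,0],[0,0,0],[0,0,0],[0,0,0],[0,0,0],[0,0,0]], fingers=[91,91,91,91,8,8,8,8,8,8], newtons=50)

```text
t: 2.65
ee_pos: [585.1, -63.0, 60.1]
tool_rot: [-3.142, 0.0, -2.908]
force: [0.3, -0.0, -0.4]
finger_gap: 34.2
```

Emit:
send_rows(slide=[[0,0,0],[0,0,0],[0,0,0],[0,0,0],[0,0,0],[0,0,0],[0,0,-2],[0,0,-4],[0,0,-6],[0,0,-6]], delta_rot=[[0,0,0],[0,0,0],[0,0,0],[0,0,0],[0,0,0],[0,0,0],[0,0,0],[0,0,0],[0,0,0],[0,0,0]], fingers=[8,8,8,8,8,8,8,8,8,8], newtons=50)

```text
t: 3.9
ee_pos: [585.1, -63.0, 66.1]
tool_rot: [-3.142, 0.0, -2.908]
force: [0.1, -0.4, -4.3]
finger_gap: 15.8
```

Emit:
send_rows(slide=[[0,0,0],[0,0,0],[0,0,0],[0,0,0],[0,0,0],[0,0,0],[0,0,0],[0,0,0],[0,0,0],[0,0,0]], delta_rot=[[0,0,10.4],[0,0,20.8],[0,0,31.2],[0,0,41.6],[0,0,52],[0,0,62.4],[0,0,72.8],[0,0,83.2],[0,0,93.6],[0,0,104]], fingers=[8,8,8,8,8,8,8,8,8,8])

```text
t: 5.15
ee_pos: [584.9, -63.0, 65.9]
tool_rot: [-3.141, -0.0, 1.554]
force: [0.2, -0.0, -4.1]
finger_gap: 16.1
```

```bash
python3 - <<'E'
from h import *
s=get_state();print(s["ee_pos"],s["tool_rot"],s["force"])
f=optics.grab_frame("wrist");np.savez("wrist1.npz",s_pos=s["ee_pos"],s_rot=s["tool_rot"],**f);save("wrist1.png",f["color"])
E
```

```text
[584.91782299 -62.97608665  65.88291107] [-3.14140048e+00 -6.08266038e-05  1.55432141e+00] [ 0.16176953 -0.00877145 -4.06255369]
```

View pics/wrist1.png

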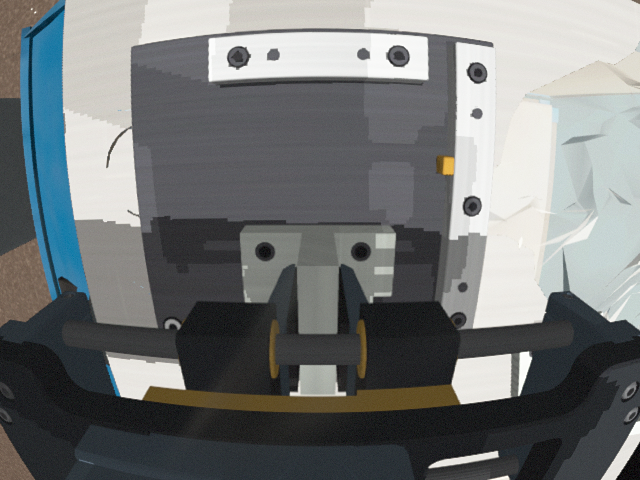

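The bracket is held and turned. Its +y edge runs (241,226)-(394,226), with the short rail and brass key (446,165) clear above it. Next I'll measure the relative geometry from this frame.

```bash
python3 - <<'E'
from h import *
f=dict(np.load("wrist1.npz"));p,r=f["s_pos"],f["s_rot"];P=wcloud(f,p,r);Z=P[...,2];v,u=np.indices(Z.shape)
def edge(m,ax,fn,lo,hi,step=4):
    q=P[m];a=[]
    for t in np.arange(lo,hi,step):
        b=q[(q[:,ax]>t)&(q[:,ax]<t+step)]
        if len(b)>10:a.append((t+step/2,fn(b[:,1-ax])))
    a=np.array(a);c=np.polyfit(a[:,0],a[:,1],1);k=abs(np.polyval(c,a[:,0])-a[:,1])<1.5;c=np.polyfit(a[k,0],a[k,1],1);return c,k.sum(),np.std(np.polyval(c,a[k,0])-a[k,1])
lo=lambda x:np.percentile(x,2);hi=lambda x:np.percentile(x,98)
sr=(Z>23)&(Z<34)&(u>200)&(u<435)&(v>25)&(v<90)
lr=(Z>23)&(Z<34)&(u>454)&(u<500)&(v>35)&(v<300)
ft=(Z>30)&(Z<42)&(u>230)&(u<405)&(v>215)&(v<300)
print("z",[np.median(Z[m]).round(1) for m in(sr,lr,ft)])
for n,m,ax,fn,a,b in(("short face y(x)",sr,0,lo,535,638),("short back",sr,0,hi,535,638),("long face x(y)",lr,1,lo,-60,65),("long back",lr,1,hi,-60,65),("foot +y edge y(x)",ft,0,hi,550,620),("foot +x",ft,1,hi,-56,-36),("foot -x",ft,1,lo,-56,-36)):
    c,k,s=edge(m,ax,fn,a,b);print(n,"slope deg %.2f"%np.degrees(c[0]),"at mid",((a+b)/2,np.polyval(c,(a+b)/2).round(1)),k,s.round(2))
print("key",onplane(f,p,r,[(438,157),(438,175)],27).round(1).tolist())
print("foot corners",onplane(f,p,r,[(241,226),(394,226)],36.5).round(1).tolist())
print("short face picks",onplane(f,p,r,[(210,80),(428,79)],28).round(1).tolist(),"long",onplane(f,p,r,[(456,50),(455,235)],28).round(1).tolist())
E
```

```text
z [np.float64(27.2), np.float64(27.1), np.float64(35.0)]
short face y(x) slope deg -0.65 at mid (586.5, np.float64(46.7)) 26 0.11
short back slope deg -0.68 at mid (586.5, np.float64(69.8)) 26 0.16
long face x(y) slope deg -1.94 at mid (2.5, np.float64(658.2)) 31 0.76
long back slope deg 0.45 at mid (2.5, np.float64(679.5)) 32 0.2
foot +y edge y(x) slope deg -1.04 at mid (585.0, np.float64(-30.8)) 18 0.18
foot +x slope deg -0.84 at mid (-46.0, np.float64(622.8)) 5 0.15
foot -x slope deg 3.79 at mid (-46.0, np.float64(545.3)) 5 0.07
key [[647.3, 6.4, 27.0], [647.7, -3.1, 27.0]]
foot corners [[546.1, -26.5, 36.5], [622.7, -27.8, 36.5]]
short face picks [[531.6, 47.9, 28.0], [641.3, 46.6, 28.0]] long [[657.0, 63.5, 28.0], [659.3, -35.6, 28.0]]
```

Emit:
send_rows(slide=[[8,3,0],[18,6,0],[28,9,0],[38,12,0],[48,15,0],[56,18,0],[60,18,0],[60,18,2],[60,18,4],[60,18,5]], delta_rot=[[0,0,0],[0,0,0],[0,0,0],[0,0,0],[0,0,0],[0,0,0],[0,0,0],[0,0,0],[0,0,0],[0,0,0]], fingers=[8,8,8,8,8,8,8,8,8,8])

```text
t: 6.45
ee_pos: [603.4, -3.5, 60.7]
tool_rot: [-3.141, 0.0, 1.56]
force: [-0.5, -0.4, -3.7]
finger_gap: 15.9
```

```bash
python3 - <<'E'
from h import *
s=get_state();print(s["ee_pos"].round(2),s["tool_rot"].round(4),s["force"].round(2),s["ft_torque"].round(2))
E
```

```text
[603.44  -3.53  60.73] [-3.1412e+00  1.0000e-04  1.5599e+00] [-0.46 -0.37 -3.7 ] [ 0.   -0.03 -0.  ]
```

Emit:
send_rows(slide=[[0,0,0.5],[0,0,1],[2,0,1.2],[6,0,1.2],[10,0,1.2],[13,0,1.2],[15,0,1.2],[16,0,1.2],[17,0,1.2],[17,0,1.2]], delta_rot=[[0,0,0],[0,0,0],[0,0,0],[0,0,0],[0,0,0],[0,0,0],[0,0,0],[0,0,0],[0,0,0],[0,0,0]], fingers=[8,8,8,8,8,8,8,8,8,8])

```text
t: 7.7
ee_pos: [604.0, 13.9, 60.0]
tool_rot: [3.141, -0.0, 1.56]
force: [-0.4, -0.6, -0.5]
finger_gap: 15.4
```

Emit:
send_rows(slide=[[0.3,0,0],[0.6,0,0],[0.9,0,0],[1.2,0,0],[1.5,0,0],[1.8,0,0],[2.1,0,0],[2.1,0,0],[2.1,0,0],[2.1,0,0]], delta_rot=[[0,0,0],[0,0,0],[0,0,0],[0,0,0],[0,0,0],[0,0,0],[0,0,0],[0,0,0],[0,0,0],[0,0,0]], fingers=[8,8,8,8,8,8,8,8,8,8])

```text
t: 8.95
ee_pos: [604.0, 14.5, 60.0]
tool_rot: [3.141, 0.002, 1.561]
force: [0.1, -7.3, 2.9]
finger_gap: 15.8
```

```bash
python3 - <<'E'
from h import *
s=get_state();print(s["ee_pos"].round(2),s["tool_rot"].round(4),s["force"].round(2),s["ft_torque"].round(2))
E
```

```text
[604.02  14.52  60.03] [3.1410e+00 2.2000e-03 1.5609e+00] [ 0.11 -7.28  2.85] [-1.21  0.11 -0.04]
```

Emit:
send_rows(slide=[[0,2,0],[0,4,0],[0,6,0],[0,8,0],[0,9,0],[0,10,0],[0,11,0],[0,12,0],[0,12,0],[0,12,0]], delta_rot=[[0,0,0],[0,0,0],[0,0,0],[0,0,0],[0,0,0],[0,0,0],[0,0,0],[0,0,0],[0,0,0],[0,0,0]], fingers=[8,8,8,8,8,8,8,8,8,8])

```text
t: 10.2
ee_pos: [614.8, 14.4, 60.1]
tool_rot: [-3.139, 0.002, 1.561]
force: [-3.6, -6.6, 5.0]
finger_gap: 15.9
```

Emit:
send_rows(slide=[[0,0.4,0],[0,0.8,0],[0,1.2,0],[0,1.6,0],[0,2,0],[0,2.4,0],[0,2.8,0],[0,3,0],[0,3,0],[0,3,0]], delta_rot=[[0,0,0],[0,0,0],[0,0,0],[0,0,0],[0,0,0],[0,0,0],[0,0,0],[0,0,0],[0,0,0],[0,0,0]], fingers=[8,8,8,8,8,8,8,8,8,8])

```text
t: 11.45
ee_pos: [617.6, 14.4, 60.1]
tool_rot: [-3.139, 0.002, 1.561]
force: [-3.3, -6.3, 5.8]
finger_gap: 15.8
```

```bash
python3 - <<'E'
from h import *
s=get_state();print(s["ee_pos"].round(2),s["tool_rot"].round(4),s["force"].round(2),s["ft_torque"].round(2))
E
```

```text
[617.6   14.35  60.07] [-3.1391e+00  2.3000e-03  1.5610e+00] [-3.26 -6.32  5.81] [-1.15  0.55  0.09]
```

Emit:
send_rows(slide=[[0,0.3,0],[0,0.6,0],[0,0.9,0],[0,1.2,0],[0,1.5,0],[0,1.8,0],[0,2.1,0],[0,2.4,0],[0,2.4,0],[0,2.4,0]], delta_rot=[[0,0,0],[0,0,0],[0,0,0],[0,0,0],[0,0,0],[0,0,0],[0,0,0],[0,0,0],[0,0,0],[0,0,0]], fingers=[8,8,8,8,8,8,8,8,8,8])

```text
t: 12.7
ee_pos: [618.0, 14.4, 60.2]
tool_rot: [-3.135, 0.002, 1.561]
force: [-8.8, -5.7, 9.7]
finger_gap: 15.7
```

```bash
python3 - <<'E'
from h import *
s=get_state();print(s["ee_pos"].round(2),s["tool_rot"].round(4),s["force"].round(2),s["ft_torque"].round(2))
f=optics.grab_frame("wrist");np.savez("wrist2.npz",s_pos=s["ee_pos"],s_rot=s["tool_rot"],**f);save("wrist2.png",f["color"])
E
```

```text
[617.97  14.37  60.18] [-3.1346e+00  2.3000e-03  1.5609e+00] [-8.82 -5.68  9.68] [-1.11  1.27 -0.01]
```

View pics/wrist2.png

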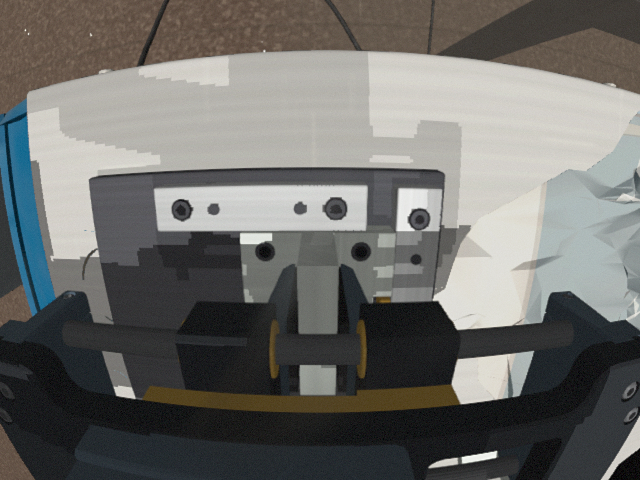

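The picture shows the +y edge meeting the short rail at v≈233, and the +x edge meeting the long rail at u≈395 with the key inside the slot at (381,300). I'll press a bit harder and cancel the small roll.

Emit:
send_rows(slide=[[0.3,0.1,0],[0.6,0.2,0],[0.9,0.4,0],[1.2,0.6,0],[1.5,0.8,0],[1.5,1,0],[1.5,1,0],[1.5,1,0],[1.5,1,0],[1.5,1,0]], delta_rot=[[-0.1,0,0],[-0.2,0,0],[-0.3,0,0],[-0.4,0,0],[-0.4,0,0],[-0.4,0,0],[-0.4,0,0],[-0.4,0,0],[-0.4,0,0],[-0.4,0,0]], fingers=[8,8,8,8,8,8,8,8,8,8])

```text
t: 14.0
ee_pos: [617.9, 14.5, 60.1]
tool_rot: [-3.139, 0.005, 1.561]
force: [-11.0, -10.4, 11.1]
finger_gap: 15.6
```

```bash
python3 - <<'E'
from h import *
s=get_state();print(s["ee_pos"].round(2),s["tool_rot"].round(4),s["force"].round(2),s["ft_torque"].round(2))
f=dict(np.load("wrist2.npz"));p,r=f["s_pos"],f["s_rot"];P=wcloud(f,p,r);Z=P[...,2];v,u=np.indices(Z.shape)
m=(u>242)&(u<288)&(v>236)&(v<275)&(Z>24)&(Z<36);n=(u>352)&(u<392)&(v>236)&(v<290)&(Z>24)&(Z<36)
print("foot z left/right",np.median(Z[m]),np.median(Z[n]))
c=f["color"]
print("picks foot +y edge",onplane(f,p,r,[(242,233),(394,233)],30).round(1).tolist(),"short face",onplane(f,p,r,[(156,232),(366,231)],28).round(1).tolist(),"long/foot x",onplane(f,p,r,[(396,260)],28).round(1).tolist())
E
```

```text
[617.87  14.47  60.09] [-3.139   0.0045  1.5613] [-10.95 -10.4   11.15] [-1.79  1.8  -0.07]
foot z left/right 29.54476436724616 29.131345736957172
picks foot +y edge [[578.8, 46.6, 30.0], [655.6, 45.9, 30.0]] short face [[529.8, 47.2, 28.0], [641.5, 46.5, 28.0]] long/foot x [[657.8, 30.6, 28.0]]
```

```bash
python3 - <<'E'
from h import *
print(bot.hand_in()); s=get_state();print(s["t"],s["ee_pos"].round(2),s["force"].round(2),s["finger_gap"])
E
```

```text
the job is handed in; nothing more can be done
None
the job is handed in; nothing more can be done
```

I gripped the bracket by its web and lifted it 6 mm. I turned it 104° clockwise and set it down on the plate, then slid it onto the short rail and along it over the key to the long rail. I handed it in at t ≈ 14 s, still gripped at 50 N. `hand_in` gives no verdict, and the state could not be read afterwards.

| Check before hand-in | Result |
|---|---|
| Wrist force against the long and short rails | About 11 N and 10 N |
| Lowest rail force after friction | At least about 6 N on each, after allowing up to 4.5 N for plate friction (my estimate) |
| TCP position against estimated seat | (617.9, 14.5) mm against (617.4, 14.4) mm |
| Tool yaw against jig yaw | Within about 0.002 rad |
| Tool tilt | Below 0.005 rad |
| Foot top height | 29.1–29.5 mm, where 30 is nominal |

- **Fit:** the last wrist picture, taken before the final harder press, shows both edges flush on the rails and the key inside the slot.
- **Disagreement:** the long rail's edges gave yaws that disagreed, partly because the key and the rail's side face got into the measurement. I used the short rail's −0.65° instead, and both rails then met the bracket where I expected.
- **Caliper and hex key:** the arm never went near them, but I took no final picture of them.

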